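# Clear and pop open a touch-latch bead case

### The job

One lid of the wooden bead case has a round tin standing on it. Push the round tin sideways with your fingertips, sliding it without lifting it, until it stands wholly on the fixed deck in the middle of the case. Then press down the front edge of the lid that it stood on until the touch latch lets go, and withdraw so that the spring lifts the lid ajar; do not raise it further by hand. Leave the square tin, its lid, the bottle and the mug as they are.

Things in the scene. Friction and masses are not known exactly. Their poses are not given: they have to be found in the camera images.
- case: Low wooden case fixed to the table, 362 mm wide (y), 130 deep (x), 60 high; origin under its centre, z up. Front (-x) towards the robot, turned up to 0.25 rad. Middle of the top: fixed deck 130 mm wide (y -65 to 65). Beside it, flush, two darker lids 107 mm wide, centred at y = 120 and -120, from x = -63 (front edge) to 55 (hinge). 5 mm end walls outside them.
- lid_left (a joint): Hinge angle (rad) of the left lid, at +y of the case. 0 = shut and latched; positive = front edge up; -0.055 = pressed to the bottom (front edge 6.5 mm down). The latch lets go by -0.04; once the finger withdraws, the spring lifts the lid to about 0.54 (front edge 60 mm up). About 5 N at the front edge starts it moving down. Latched, it cannot be pulled up; released, it does not latch again.
- lid_right (a joint): Hinge angle (rad) of the right lid, at -y of the case. 0 = shut and latched; positive = front edge up; -0.055 = pressed to the bottom (front edge 6.5 mm down). The latch lets go by -0.04; once the finger withdraws, the spring lifts the lid to about 0.54 (front edge 60 mm up). About 5 N at the front edge starts it moving down. Latched, it cannot be pulled up; released, it does not latch again.
- left_edge (a point): Middle of the front edge of the left lid (at y = +120 mm of the case), on its upper face; it moves with the lid.
- right_edge (a point): Middle of the front edge of the right lid (at y = -120 mm of the case), on its upper face; it moves with the lid.
- round_tin_mid (a point): Centre (half-way up) of the loose round metal tin: 54 mm across, 28 mm high, upright, 70 to 140 g. It starts near the middle of either lid.
- square_tin_mid (a point): Centre (half-way up) of the loose square metal tin: 48 x 48 mm, 28 mm high, about 120 g. It stands on the other lid and stays there.
- resin_bottle_mid (a point): Black bottle, 40 mm across, 100 mm high, standing on the table behind the right part of the case; the point is on its axis 45 mm above its foot. Not to be moved.
- mug_mid (a point): White mug, 76 mm across, 85 mm high, handle at one side, standing on the table behind the left part of the case; the point is on its axis 45 mm above its foot. Not to be moved.
- round_tin: The round tin again, here with its origin at the centre of its underside, z up.

How it is judged:
By the outcome, as a careful person would: the job done as asked, in the order asked, and still so for the second after the job is handed in, with the robot touching nothing.
It also fails if it takes over 42 s, if anything falls off the work surface, if the arm or the gripper's body presses on something with over 40 N, if the wrist force passes 120 N, or if a joint passes its speed limit or range.

### The arm

A 6-joint arm with a two-finger parallel gripper is mounted at the origin on the work surface. World frame = base frame: x ahead of the robot, y to its left, z up, the work surface at z = 0. Lengths are in m, angles in rad, forces in N, time in s.
With the tool pointing down it reaches from about 0.325 to 0.9 m from the base axis. Payload 6.1 kg.
Tool frame: the origin (TCP) lies at the very end of the fingers, on their centre line; the grasp point (between the pads) lies 19 mm behind it; z points along the fingers, y is the direction in which the jaws open and shut (so a half turn about z gives the same grasp; the last joint's range is limited). The gripper opens to 87 mm and grips with 3 to 60 N. Pads are 19 mm wide; open, the fingers measure 117 mm over their backs; the gripper's body (75 mm by 190 mm) begins 51 mm behind the grasp point.
Start: joints at [-0.126, 0.22, 1.526, -0, 1.395, -0.126], TCP at [0.625, -0, 0.223] pointing down, gripper open.
Joint ranges: [-2.98, 2.98], [-0.91, 2.08], [0.09, 2.57], [-1.24, 4.39], [0.2, 2.65], [-2.68, 2.68]. Speed limits (rad/s): [2.57, 2.57, 3.01, 3.14, 3.14, 3.14].

### API

Orientations are given as [roll, pitch, yaw] about the fixed x, y, z axes, in that order (R = Rz(yaw) Ry(pitch) Rx(roll)).
In Python, from station import get_state, capture, camera_model, job_done, find_in, regions_of gives the robot as it stands.
- The arm moves only by the tool send_rows, never from a script. Its argument "series" is one flat list of numbers, 4 for each row, row after row: the shift along the world's x, y, z in m, then the turn about the world's z in rad. In form: [x, y, z, roll, x, y, z, roll, ...]. A call has exactly 5 rows; each row is the pose to reach, as a shift and turn from the pose measured when the call began; what a row does not reach only later rows make up. A row lasts 1/10 s, in which the tool goes at most 50 mm and 8.59 degrees, less where a joint would pass 70% of its speed; a pose out of reach is approached as far as the arm can. A call with a gripper value outside its range is refused whole. "grip" is the opening in per cent of the stroke, from 0 (shut) to 100 (fully open), set as the call begins (left out, the last holds). The fingers move at their own pace and stop on an object; the grip force is fixed at half the most. Time passes only in rows, so rows that repeat a pose let the fingers close, or fill a call up. It gives the time, the measured TCP pose, the force and the opening at its end, in the units of the state.
- get_state(): the state, without advancing time (a new reading comes with each control period).
- capture(name): name is "scene" or "side" or "wrist"; returns (picture, depth): 400x640x3 uint8, blue, green, red; 400x640 float32, m along the optical axis (not along the pixel's ray), 0 where there is no reading.
- camera_model(name): a dict with "mtx" (3x3 intrinsics, pixels), "T" (4x4, takes a point from camera to world coordinates); the wrist camera has in their place "mount" (4x4, takes a point from camera to tool coordinates, whose origin is the TCP and whose axes are the flange's). Camera axes: x right, y down, z forward; pixel columns grow to the right and rows downward; lengths in m; the calibration is good to about 2 mm. A picture is of the moment at which its call begins: read the wrist's pose just before it. camera_model takes no time and is no camera call.
- job_done(): hands the job in, once; it reports no verdict.
Trained networks look in the newest picture that a camera, given by its name, has taken for a name from the list of things; names that differ only in an ending like _2 or _b are one class to them, and where a whole thing is asked for, a point or a joint stands for the part that bears it (a point fixed in the world has none). Each returns a list of dicts, best first, with "score" (0 to 1); they miss things now and then, are a little off and sometimes report something else, mostly with a low value. They report only what shows in the picture. A call takes as long as a camera call.
- find_in(camera, target): "point" ([column, row] as shares, 0 to 1, of the picture: columns of its width, rows of its height, amid what is visible of it).
- regions_of(camera, target): "pixels" (400x640 bool, what is visible of it) and "point" ([column, row] as shares, 0 to 1, of the picture: columns of its width, rows of its height, amid what is visible of it).
The state is a dict: "time_s": time; "qpos": joint angles; "qvel": joint speeds; "tau": joint torques, N m; "position": TCP position; "orientation": TCP orientation; "force": force on the tool from outside, world axes, zero at the start; "ft_torque": the same for the moment, N m; "finger_gap": finger opening in m.
Only numpy, scipy, OpenCV 4.12 (cv2) and the standard library are available. Lean on these libraries where they do the work, as an engineer would, in place of code of your own. Each camera call takes 0.05 s, during which the arm holds its last target.

## Working session

There is one attempt and no reset: what is moved stays moved. The work goes in short steps, Python scripts to look and compute and a tool call to move; the robot and the scene stay as the last step left them, time stands still between calls to the robot, and variables do not carry over. Pictures are saved under pics/ and viewed, and the job is handed in when it is done.

Besides the shell and the picture viewer there is one more tool, called after "Call:" in YAML: its name, and indented under it one key for each argument. send_rows: Moves the arm, as the interface text tells. Its arguments: {"type":"object","properties":{"series":{"type":"array","items":{"type":"number"}},"grip":{"type":"number"}},"required":["series"]}

```bash
mkdir -p pics; cat > h.py <<'E'
import numpy as np, cv2
from station import *
def world(cam,u,v,d):
    m=camera_model(cam);K=m["mtx"];p=np.array([(u-K[0][2])/K[0][0]*d,(v-K[1][2])/K[1][1]*d,d,1])
    return (np.array(m["T"])@p)[:3]
def onplane(cam,u,v,z):
    a=world(cam,u,v,0.0);b=world(cam,u,v,1.0);t=(z-a[2])/(b[2]-a[2]);return a+t*(b-a)
def proj(cam,P):
    m=camera_model(cam);q=np.linalg.inv(m["T"])@np.append(P,1);k=np.array(m["mtx"])@q[:3];return k[:2]/k[2]
E
python3 - <<'E'
from h import *
for c in ["scene","side"]:
    im,d=capture(c);cv2.imwrite(f"pics/{c}0.png",im);np.save(f"pics/{c}0.npy",d)
    for t in ["round_tin","square_tin_mid","left_edge","right_edge","resin_bottle_mid","mug_mid","case"]:
        r=find_in(c,t)[:2]
        for x in r:
            u,v=x["point"][0]*640,x["point"][1]*400
            dd=d[int(v),int(u)]
            print(c,t,round(x["score"],2),round(u),round(v),world(c,u,v,dd).round(3) if dd>0 else None)
print(get_state())
E
```

```text
scene round_tin 0.7 257 234 [ 0.55  -0.105  0.087]
scene square_tin_mid 0.9 322 150 [0.541 0.138 0.087]
scene left_edge 0.93 326 166 [0.558 0.124 0.062]
scene right_edge 0.65 259 254 [ 0.563 -0.122  0.059]
scene resin_bottle_mid 0.9 349 273 [ 0.719 -0.084  0.066]
scene mug_mid 0.79 400 182 [0.695 0.195 0.022]
scene case 0.69 287 218 [ 0.562 -0.029  0.058]
scene case 0.69 399 182 [0.694 0.195 0.02 ]
side round_tin 0.96 360 175 [ 0.542 -0.082  0.088]
side square_tin_mid 0.6 319 247 [0.524 0.159 0.088]
side left_edge 0.82 301 258 [0.552 0.164 0.061]
side right_edge 0.68 369 191 [ 0.519 -0.072  0.061]
side resin_bottle_mid 0.65 281 179 [ 0.702 -0.051  0.056]
side mug_mid 0.57 223 244 [0.681 0.195 0.071]
side case 0.81 339 234 [0.521 0.078 0.06 ]
{'time_s': 0.8, 'qpos': array([-1.26134313e-01,  2.20360344e-01,  1.52649278e+00,  3.06566783e-05,
        1.39467077e+00, -1.26076697e-01]), 'qvel': array([-0.00118705,  0.00099807,  0.00033016, -0.00093337, -0.00088609,
       -0.00097539]), 'tau': array([-5.34951669e-04, -4.94508362e+01, -3.87687993e+01,  6.98424736e-02,
        4.66688408e-02, -5.11330302e-05]), 'position': array([ 6.25010759e-01, -1.62119708e-05,  2.22566056e-01]), 'orientation': array([ 3.14152064e+00, -2.12972496e-05,  1.57073334e+00]), 'force': array([-0.5286896 , -0.30336123, -0.45486302]), 'ft_torque': array([ 0.00930186, -0.07573166,  0.03412244]), 'finger_gap': 0.08708858671491303}
```

View pics/scene0.png

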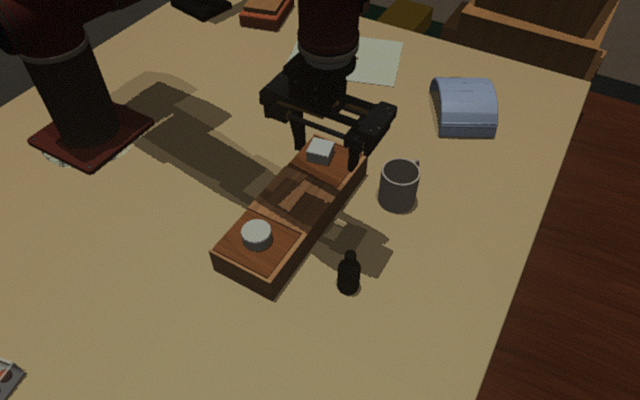

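View pics/side0.png

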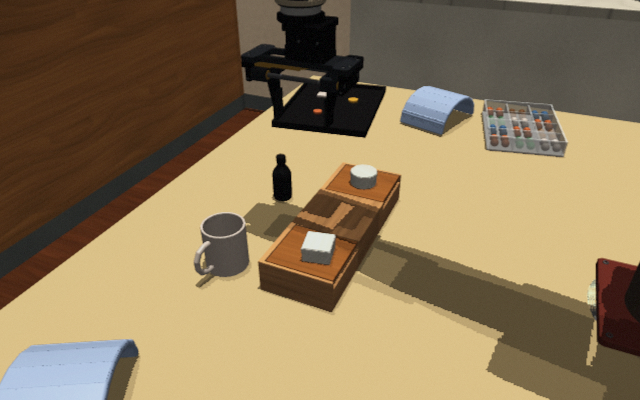

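```bash
python3 - <<'E'
from h import *
for c in ["scene","side"]:
    d=np.load(f"pics/{c}0.npy")
    v,u=np.nonzero(d>0)
    m=camera_model(c);K=m["mtx"];z=d[v,u]
    P=(np.array(m["T"])@np.stack([(u-K[0][2])/K[0][0]*z,(v-K[1][2])/K[1][1]*z,z,np.ones_like(z)]))[:3].T
    s=P[(abs(P[:,2]-.06)<.004)&(P[:,0]>.4)&(P[:,0]<.68)&(abs(P[:,1])<.3)]
    s2=s
    # bin clean
    print(c,len(s),s[:,2].mean(), cv2.minAreaRect(s2[:,:2].astype(np.float32)*1000))
    t=P[(abs(P[:,2]-.088)<.003)&(P[:,0]>.4)&(P[:,0]<.66)&(abs(P[:,1])<.3)]
    for n,sel in(("R",t[t[:,1]<0]),("L",t[t[:,1]>0.03])):
        if len(sel): print(n,len(sel),sel.mean(0).round(4),sel.min(0).round(3),sel.max(0).round(3),cv2.minEnclosingCircle(sel[:,:2].astype(np.float32)*1000),cv2.minAreaRect(sel[:,:2].astype(np.float32)*1000))
    print(np.array(m["T"]).round(3)[:3,3])
E
```

```text
scene 8290 0.059714107613121487 ((579.6174926757812, 17.230972290039062), (365.1278381347656, 195.1060791015625), 88.91322326660156)
R 574 [ 0.5443 -0.1013  0.0877] [ 0.518 -0.127  0.085] [ 0.571 -0.074  0.091] ((543.446533203125, -100.51422882080078), 27.104923248291016) ((544.3125, -100.39134979248047), (51.295597076416016, 51.93535614013672), 11.030834197998047)
L 376 [0.5341 0.1406 0.0878] [0.507 0.114 0.085] [0.559 0.171 0.091] ((533.5689697265625, 142.32949829101562), 33.06104278564453) ((533.4549560546875, 141.77867126464844), (47.700035095214844, 50.41621398925781), 10.85740852355957)
[ 0.904 -0.507  0.771]
side 7140 0.060852287228181444 ((579.5116577148438, 16.654891967773438), (366.7911682128906, 196.26893615722656), 89.26811981201172)
R 310 [ 0.54   -0.096   0.0888] [ 0.515 -0.126  0.085] [ 0.567 -0.071  0.091] ((541.0469970703125, -98.65658569335938), 27.422304153442383) ((540.2586669921875, -97.2725830078125), (52.04213333129883, 51.75285720825195), 51.359439849853516)
L 576 [0.5299 0.1463 0.0886] [0.503 0.117 0.085] [0.558 0.172 0.091] ((530.8958129882812, 144.2302703857422), 32.893798828125) ((530.7167358398438, 144.216064453125), (47.414798736572266, 48.62276840209961), 11.2371826171875)
[0.269 0.73  0.586]
```

The scene view shows the round tin on the right lid at (257,234) and the square tin on the left lid at (320,150). The mug and bottle stand behind the case. Next I fit the case pose.

```bash
python3 - <<'E'
from h import *
from scipy.optimize import minimize
for c in ["scene","side"]:
    d=np.load(f"pics/{c}0.npy")
    v,u=np.nonzero(d>0)
    m=camera_model(c);K=m["mtx"];z=d[v,u]
    P=(np.array(m["T"])@np.stack([(u-K[0][2])/K[0][0]*z,(v-K[1][2])/K[1][1]*z,z,np.ones_like(z)]))[:3].T
    s=P[(abs(P[:,2]-.06)<.003)&(P[:,0]>.4)&(P[:,0]<.68)&(abs(P[:,1])<.3)]
    g=np.zeros((400,700),np.uint8)
    ix=((s[:,:2]-[.35,-.35])*1000).astype(int); g[ix[:,0],ix[:,1]]=255
    g=cv2.morphologyEx(g,cv2.MORPH_CLOSE,np.ones((9,9)))
    n,l,st,ce=cv2.connectedComponentsWithStats(g)
    k=1+np.argmax(st[1:,4]);lab=l[ix[:,0],ix[:,1]]==k;q=s[lab][:,:2]*1000
    print(c,cv2.minAreaRect(q.astype(np.float32)))
    # fit fixed-size rectangle: yaw by rect penalty
    def f(p):
        cs,sn=np.cos(p[2]),np.sin(p[2]);r=(q-p[:2])@np.array([[cs,-sn],[sn,cs]])
        return (np.clip(abs(r[:,0])-65,0,None)**1).sum()+(np.clip(abs(r[:,1])-181,0,None)**1).sum()
    best=min((minimize(f,[540,20,y],method="Nelder-Mead",options=dict(xatol=1e-3,fatol=1e-3,maxiter=4000)) for y in(-.2,-.1,0,.1,.2)),key=lambda r:r.fun)
    print(best.x,best.fun)
E
```

```text
scene ((548.7931518554688, 18.014007568359375), (364.73175048828125, 132.4735870361328), 89.616455078125)
[ 5.49537664e+02  1.72661911e+01 -6.90721697e-03] 30.63302978015406
side ((547.1777954101562, 17.072479248046875), (366.59716796875, 131.7379608154297), 89.43392944335938)
[ 5.47072979e+02  1.87607644e+01 -9.26757493e-03] 37.48579849635138
```

The case centre is about (0.548, 0.018) with yaw about -0.008, so the deck spans y from -0.047 to 0.083. The round tin is at (0.542, -0.0995). The jaws already open along x, so I'll use the two fingertips 30 mm apart as a cradle and push in +y.

Call:
send_rows:
  series: [-0.02, -0.035, 0, 0, -0.045, -0.075, 0, 0, -0.07, -0.115, 0, 0, -0.083, -0.15, 0, 0, -0.083, -0.15, 0, 0]
  grip: 35

```text
time_s: 1.3
position: [0.5405, -0.1539, 0.2228]
orientation: [-3.141, 0.002, 1.566]
force: [0.4, 0.4, 0.5]
finger_gap: 0.055
```

Call:
send_rows:
  series: [0, 0, 0, 0, 0, 0, -0.03, 0, 0, 0, -0.06, 0, 0, 0, -0.09, 0, 0, 0, -0.09, 0]

```text
time_s: 1.8
position: [0.5377, -0.1513, 0.1281]
orientation: [-3.133, -0.002, 1.568]
force: [-0.8, -1.2, 0.3]
finger_gap: 0.0309
```

Call:
send_rows:
  series: [0.002, 0, -0.02, 0, 0.004, 0, -0.04, 0, 0.004, 0, -0.052, 0, 0.004, 0, -0.059, 0, 0.004, 0, -0.059, 0]

```text
time_s: 2.3
position: [0.5417, -0.1509, 0.069]
orientation: [-3.133, -0.002, 1.568]
force: [-0.4, 0.4, -0.4]
finger_gap: 0.0304
```

```bash
python3 - <<'E'
from h import *
s=get_state();print(s["position"],s["force"],s["qvel"].round(3))
im,d=capture("scene");im2,_=capture("side")
a=cv2.resize(im[130:310,180:420],None,fx=1.66,fy=2)[:, :400];b=cv2.resize(im2[100:310,200:440],None,fx=1.66,fy=1.715)[:360,:400]
cv2.imwrite("pics/a1.png",np.hstack([a,b]))
E
```

```text
[ 0.5417092 -0.15091    0.0690226] [-0.4331006   0.41147665 -0.44021544] [-0.003 -0.019 -0.013 -0.     0.01  -0.002]
```

View pics/a1.png

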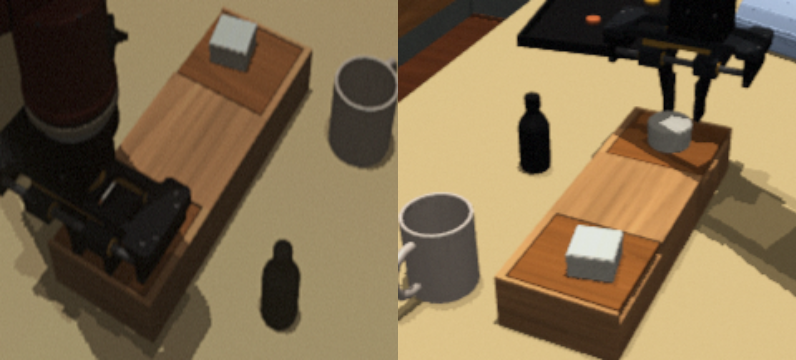

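The side view shows both fingertips behind the tin, centred on it. The scene view shows the deck is clear. I'll push slowly.

Call:
send_rows:
  series: [0, 0.008, 0, 0, 0, 0.016, 0, 0, 0, 0.024, 0, 0, 0, 0.032, 0, 0, 0, 0.04, 0, 0]

```text
time_s: 2.9
position: [0.5428, -0.111, 0.0707]
orientation: [-3.136, -0.001, 1.568]
force: [0.1, -1.9, 1.3]
finger_gap: 0.0304
```

Call:
send_rows:
  series: [0, 0.01, 0, 0, 0, 0.02, 0, 0, 0, 0.03, 0, 0, 0, 0.04, 0, 0, 0, 0.05, 0, 0]

```text
time_s: 3.4
position: [0.5428, -0.0601, 0.0707]
orientation: [-3.136, -0.001, 1.568]
force: [-0.5, -0.7, 0.2]
finger_gap: 0.0299
```

```bash
python3 - <<'E'
from h import *
s=get_state();print(s["position"],s["force"],s["qvel"].round(3))
im,d=capture("scene");im2,_=capture("side")
a=cv2.resize(im[130:310,180:420],None,fx=1.66,fy=2)[:, :400];b=cv2.resize(im2[100:310,200:440],None,fx=1.66,fy=1.715)[:360,:400]
cv2.imwrite("pics/a2.png",np.hstack([a,b]))
E
```

```text
[ 0.5428032  -0.06012055  0.07070832] [-0.46139505 -0.656221    0.21837706] [ 0.178 -0.026  0.031  0.002 -0.006  0.176]
```

View pics/a2.png

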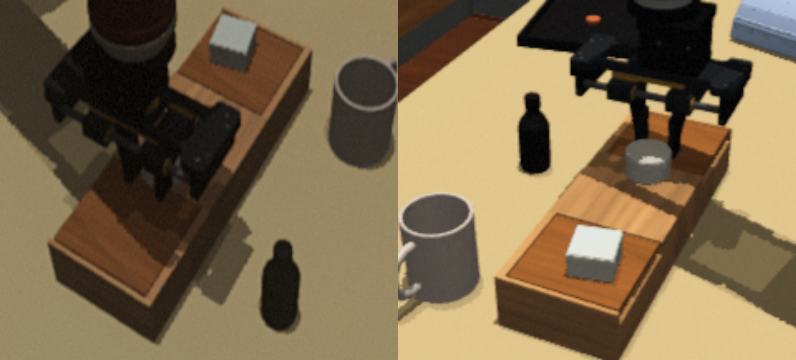

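The tin is moving with the fingers and is about to reach the deck. I'll continue about 42 mm more, slowing at the end.

Call:
send_rows:
  series: [0, 0.01, 0, 0, 0, 0.02, 0, 0, 0, 0.029, 0, 0, 0, 0.036, 0, 0, 0, 0.042, 0, 0]

```text
time_s: 4.0
position: [0.5423, -0.0165, 0.0703]
orientation: [-3.135, -0.002, 1.57]
force: [-0.5, -0.6, -0.3]
finger_gap: 0.0307
```

Call:
send_rows:
  series: [0, 0.0, 0, 0, 0, -0.005, 0, 0, 0, -0.015, 0, 0, 0, -0.03, 0, 0, 0, -0.04, 0, 0]

```text
time_s: 4.5
position: [0.5424, -0.0585, 0.0703]
orientation: [-3.135, -0.001, 1.569]
force: [-0.0, -0.1, -0.5]
finger_gap: 0.0307
```

Call:
send_rows:
  series: [0, 0.0, 0.01, 0, 0, 0, 0.04, 0, 0, 0, 0.08, 0, 0, -0.02, 0.1, 0, 0, -0.05, 0.1, 0]
  grip: 0

```text
time_s: 5.0
position: [0.5452, -0.109, 0.1759]
orientation: [3.14, 0.001, 1.571]
force: [0.6, 0.5, 0.4]
finger_gap: 0.0025
```

```bash
cat > tin.py <<'E'
from h import *
s=get_state();print(s["position"],s["force"],s["finger_gap"])
for c in ["scene","side"]:
    im,d=capture(c)
    v,u=np.nonzero(d>0)
    m=camera_model(c);K=m["mtx"];z=d[v,u]
    P=(np.array(m["T"])@np.stack([(u-K[0][2])/K[0][0]*z,(v-K[1][2])/K[1][1]*z,z,np.ones_like(z)]))[:3].T
    t=P[(abs(P[:,2]-.088)<.003)&(P[:,0]>.48)&(P[:,0]<.62)]
    for n,sel in(("round",t[(t[:,1]<.09)&(t[:,1]>-.06)]),("sq",t[(t[:,1]>.1)&(t[:,1]<.2)])):
        if len(sel): print(c,n,len(sel),cv2.minEnclosingCircle(sel[:,:2].astype(np.float32)*1000))
    x0,y0=(180,130) if c=="scene" else (200,100)
    a=cv2.resize(im[y0:y0+200,x0:x0+240],(400,333))
    L=a if c=="scene" else np.hstack([L,a])
import sys
cv2.imwrite(sys.argv[1],L)
E
python3 tin.py pics/a3.png
```

```text
[ 0.54516545 -0.10902067  0.1758866 ] [0.57774823 0.49392232 0.38847897] 0.0024735300627865336
scene round 161 ((551.48681640625, 11.225910186767578), 25.014421463012695)
scene sq 377 ((533.42724609375, 141.63668823242188), 32.5550537109375)
side round 395 ((540.6171264648438, 14.197869300842285), 28.042827606201172)
side sq 572 ((530.5943603515625, 144.47714233398438), 32.90565490722656)
```

View pics/a3.png

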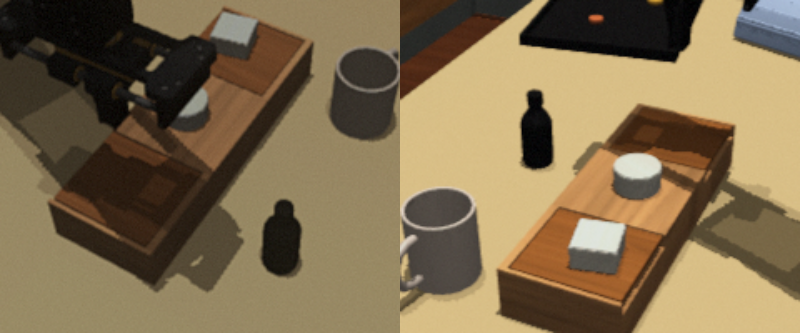

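The round tin stands at about (0.545, 0.013), wholly on the deck, and the square tin hasn't moved. Next I place the closed fingers over the right lid's front edge.

Call:
send_rows:
  series: [-0.02, 0.004, 0, 0, -0.043, 0.0075, -0.02, 0, -0.043, 0.0075, -0.06, 0, -0.043, 0.0075, -0.09, 0, -0.043, 0.0075, -0.1, 0]

```text
time_s: 5.6
position: [0.4974, -0.1029, 0.0695]
orientation: [-3.133, -0.001, 1.565]
force: [-0.2, -0.6, -0.8]
finger_gap: 0.0005
```

Call:
send_rows:
  series: [0, 0, 0, 0, 0, 0, 0, 0, 0, 0, 0, 0, 0, 0, 0, 0, 0, 0, 0, 0]

```text
time_s: 6.1
position: [0.4982, -0.1032, 0.0706]
orientation: [-3.134, -0.001, 1.565]
force: [-0.8, 0.2, 0.1]
finger_gap: 0.0008
```

```bash
python3 tin.py pics/a4.png; python3 -c "
from h import *
im,d=capture('wrist');cv2.imwrite('pics/w4.png',im)"
```

```text
[ 0.49824199 -0.10319771  0.07056107] [-0.75691334  0.15356671  0.07820588] 0.0007980688155867055
scene round 375 ((543.9469604492188, 12.37317943572998), 26.51898765563965)
scene sq 375 ((533.9732666015625, 141.6392822265625), 32.3886833190918)
side round 398 ((541.062744140625, 14.01416015625), 27.69512939453125)
side sq 575 ((531.05517578125, 143.45916748046875), 33.12197494506836)
```

View pics/a4.png

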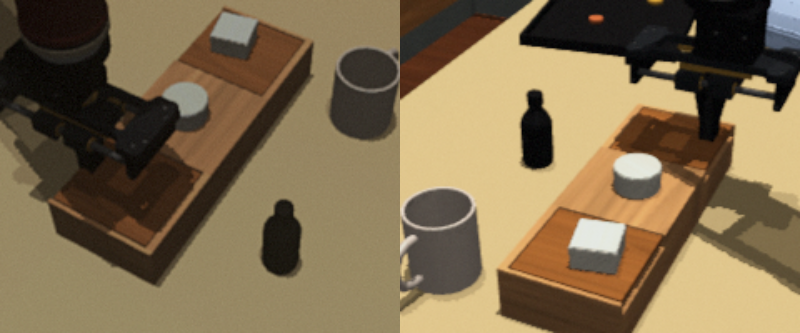

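View pics/w4.png

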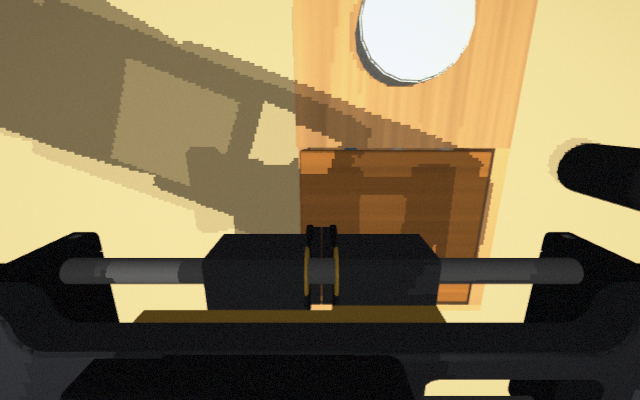

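The wrist view shows the closed tips (columns 306–337) just inside the lid's front edge (column 300). I'll move 4 mm further in, then press in small steps.

Call:
send_rows:
  series: [0.004, 0, 0, 0, 0.005, 0, -0.003, 0, 0.005, 0, -0.006, 0, 0.005, 0, -0.009, 0, 0.005, 0, -0.01, 0]

```text
time_s: 6.75
position: [0.5026, -0.103, 0.0599]
orientation: [-3.133, -0.001, 1.565]
force: [-2.3, 1.8, 7.1]
finger_gap: 0.0003
```

Call:
send_rows:
  series: [0, 0, -0.001, 0, 0, 0, -0.002, 0, 0, 0, -0.003, 0, 0, 0, -0.003, 0, 0, 0, -0.003, 0]

```text
time_s: 7.25
position: [0.5027, -0.103, 0.0574]
orientation: [-3.133, -0.001, 1.566]
force: [-2.3, 0.4, 5.3]
finger_gap: 0.0005
```

Call:
send_rows:
  series: [0, 0, -0.001, 0, 0, 0, -0.002, 0, 0, 0, -0.0025, 0, 0, 0, -0.0025, 0, 0, 0, -0.0025, 0]

```text
time_s: 7.75
position: [0.5028, -0.103, 0.0554]
orientation: [-3.133, -0.001, 1.565]
force: [-1.9, 1.1, 6.3]
finger_gap: 0.0004
```

Call:
send_rows:
  series: [0, 0, -0.0005, 0, 0, 0, -0.001, 0, 0, 0, -0.0015, 0, 0, 0, -0.0015, 0, 0, 0, -0.0015, 0]

```text
time_s: 8.25
position: [0.5028, -0.103, 0.055]
orientation: [-3.133, -0.001, 1.566]
force: [-4.2, 1.1, 10.7]
finger_gap: 0.0004
```

The force rises from 6 N to 11 N while the depth stops changing, so the lid has reached bottom. I withdraw straight up.

Call:
send_rows:
  series: [0, 0, 0.01, 0, 0, 0, 0.04, 0, 0, 0, 0.08, 0, 0, 0, 0.12, 0, 0, 0, 0.15, 0]

```text
time_s: 8.75
position: [0.5033, -0.1032, 0.2078]
orientation: [-3.135, -0.001, 1.566]
force: [0.8, -0.5, 0.1]
finger_gap: 0.0006
```

Call:
send_rows:
  series: [-0.02, 0, 0.03, 0, -0.05, 0, 0.06, 0, -0.08, 0, 0.08, 0, -0.08, 0, 0.08, 0, -0.08, 0, 0.08, 0]

```text
time_s: 9.25
position: [0.4234, -0.1033, 0.2884]
orientation: [-3.137, 0.0, 1.565]
force: [-1.1, -0.1, 0.0]
finger_gap: 0.0008
```

Call:
send_rows:
  series: [0, 0, 0, 0, 0, 0, 0, 0, 0, 0, 0, 0, 0, 0, 0, 0, 0, 0, 0, 0]

```text
time_s: 9.75
position: [0.4234, -0.1032, 0.2879]
orientation: [-3.136, -0.0, 1.565]
force: [-0.7, -0.2, -0.6]
finger_gap: 0.0005
```

```bash
python3 tin.py pics/a5.png; python3 - <<'E'
from h import *
for c in["scene","side"]:
    im,d=capture(c)
    for t in ["right_edge","left_edge","resin_bottle_mid","mug_mid"]:
        for x in find_in(c,t)[:1]:
            u,v=x["point"][0]*640,x["point"][1]*400;print(c,t,round(x["score"],2),round(u),round(v),world(c,u,v,d[int(v),int(u)]).round(3))
E
```

```text
[ 0.42344233 -0.10324209  0.28792565] [-0.66812327 -0.2310027  -0.58565813] 0.00047914184390361375
scene round 490 ((546.0662841796875, -10.62651252746582), 50.337249755859375)
scene sq 372 ((534.7698974609375, 142.46365356445312), 31.64938735961914)
side round 437 ((529.0934448242188, -10.258321762084961), 54.52175521850586)
side sq 571 ((531.5281372070312, 142.6053466796875), 34.00821304321289)
scene right_edge 0.87 254 237 [ 0.551 -0.114  0.09 ]
scene left_edge 0.64 327 166 [0.56  0.125 0.06 ]
scene resin_bottle_mid 0.62 349 273 [ 0.72  -0.085  0.068]
scene mug_mid 0.61 399 182 [0.694 0.196 0.021]
side right_edge 0.98 361 174 [ 0.535 -0.068  0.099]
side left_edge 0.7 300 255 [0.557 0.159 0.061]
side resin_bottle_mid 0.83 280 178 [ 0.704 -0.052  0.057]
side mug_mid 0.72 220 244 [0.684 0.198 0.072]
```

View pics/a5.png

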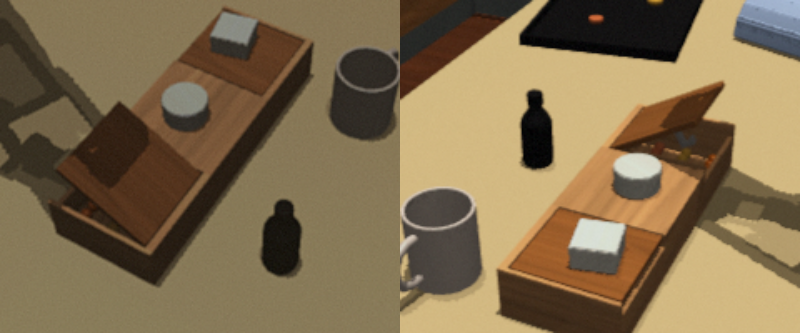

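The right lid stands ajar and the round tin is on the deck. The square tin, left lid, bottle and mug haven't moved. The odd circle fit of the round tin comes from points on the raised lid getting into the depth slice.

```bash
python3 -c "
from station import *
print(job_done())"
```

```text
the job is handed in; nothing more can be done
None
```

The job is done and handed in at about 10 s of the 42 s allowed. With two fingertips I slid the round tin from the right lid onto the fixed deck without lifting it. I then pressed the right lid's front edge until it bottomed at about 11 N and withdrew straight up; the spring lifted the lid ajar.

- **Round tin:** before I pressed the lid, both cameras put it at about (0.543, 0.013). That is roughly 33 mm inside the nearest deck edge. It looks unmoved in the last pictures.
- **Lid:** the last pictures show the right lid standing ajar, with the robot well clear. I did not measure its final angle.
- **Everything else:** the square tin, left lid, bottle and mug matched their starting positions within the measuring noise of a few mm.
- **Check that failed:** the final circle fit of the round tin gave a radius of about 50 mm, which is unusable. The likely cause is points on the raised lid getting into the fit. For the tin's final position I relied on the pictures and the earlier fit.

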